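# Set and clamp the outrigger leg of an espresso press, and keep hold of it

### The job

Pull the espresso press's sliding outrigger leg out against its spring until the pointer tab on its cross foot stands in line with the fin of the index clip, and, holding it there with the cam lever still open, close the cam lever fully against the leg. Never close the lever away from the mark, and leave the clip and the other things on the counter where they are. Finish while still holding: leg on the mark, leg bar and closed lever squeezed together in the gripper, not let go.

Things in the scene. Friction and masses are not known exactly. Their poses are not given: they have to be found in the camera images.
- press: white hand-lever espresso press fixed to the counter. Origin on the counter; its x runs level along the leg, the way the leg pulls out; y level across, z up. Footplate x -200 to 0, y -80 to 80, 28 mm high; column and head 280 mm high over x -180 to -30; wooden-gripped hand lever up to about 360 mm high, reaching back to x -250 (all mm).
- sleeve_mouth (a point): middle of the mouth of the press's dark guide sleeve (52 mm high, 44 mm wide), from which the leg comes out; at press x 30, y 0, z 28 mm
- leg: outrigger leg, slides only along the press's x, axes as the press's. Origin on the counter under the middle of its cross foot: press x 125 mm fully in (the start), 240 mm fully out. A spring always pulls it in with 3 to 5 N, also after the cam is closed: let go, it runs back. Its aluminium bar, from the foot back into the sleeve, is 16 mm wide (y -8 to 8), z 16 to 40 mm.
- foot_inner (a point): middle of the cross foot's face towards the press (leg x -8, y 0, z 28 mm), where the bar meets it. The black cross foot is a bar along y 124 mm long (y -62 to 62), 16 mm thick (leg x -8 to 8), z 2 to 46 mm with a 2 mm steel strip on top. Fingers straddling the leg's bar on this side of it can push the foot outward; the counter is free there up to the sleeve.
- leg_pointer (a point): end of the 3 mm thick steel pointer tab that sticks out from the +y end of the cross foot, in line with the foot's middle (leg x 0, y 82 mm, z 40 mm)
- clip_mark (a point): inner end of the index clip's upright steel fin (3 mm thick, top 40 mm above the counter) on the scale rail (18 mm high, press y 90 to 102, x -30 to 240 mm); press y 85, z 40 mm; axes as the press's. The clip is set anywhere from press x 165 to 225 mm, stiff to slide. On the mark, leg_pointer and clip_mark have the same x along the press's x.
- cam_lever (a joint): angle of the cam lever: 0 closed (blade along the leg's bar), 0.36 rad fully open; starts at 0.31 to 0.36. Upright hinge pin on the leg at leg x -64, y -12 mm; the blade points to the cross foot and its free end swings out to -y as it opens. It stays where it is left; about 3 N near the free end moves it.
- lever_blade: steel blade of the cam lever: 52 mm long, 6 mm thick, z 18 to 38 mm. Origin on the hinge pin at z 28 mm; its x points along the blade to its free end. Closed, its outer face is at leg y -15 mm, so bar and blade together are 23 mm thick; open, the free end's outer face is at about leg y -33 mm and fingers 70 mm apart go over both.
- lever_tip (a point): free end of the cam lever's blade, mid-thickness, z 28 mm; closed, it is 4 mm short of the cross foot's inner face
- cup: white ceramic cup, 64 mm across, 60 mm high, standing on the press's grate; bystander, origin under its base
- tamper: coffee tamper, steel foot 58 mm across, wooden knob, 88 mm high, stands on the counter on the lever's side of the leg; bystander, origin under its base
- pitcher: steel milk pitcher, 72 mm across, 100 mm high, loop handle reaching 66 mm from its middle, stands on the counter on the lever's side of the leg; bystander, origin under its base
- portafilter: loose portafilter, steel basket 68 mm across and 28 mm high (origin under it) with a wooden handle reaching 176 mm along its own x; lies on the counter beyond the cross foot; bystander, origin under its base
- dosing_ring: aluminium ring, 64 mm across, 25 mm high, on the counter near the press; bystander, origin under its base
- dosing_cup: small open steel cup, 58 mm across, 65 mm high, on the counter beyond the cross foot; bystander, origin under its base

How it is judged:
By the outcome, as a careful person would: the job done as asked, in the order asked, and still so for the second after the job is handed in, while the arm keeps its last pose, push and grip.
It also fails if it takes over 38 s, if anything falls off the work surface, if the arm or the gripper's body presses on something with over 40 N, if the wrist force passes 120 N, or if a joint passes its speed limit or range.

### The arm

A 7-joint arm with a two-finger parallel gripper is mounted at the origin on the work surface. World frame = base frame: x ahead of the robot, y to its left, z up, the work surface at z = 0. Lengths are in m, angles in rad, forces in N, time in s.
With the tool pointing down it reaches from about 0.4 to 0.85 m from the base axis. Payload 4.5 kg.
Tool frame: the origin (TCP) lies on the centre line of the jaws, within the pads' length; the fingertips stand 14 mm ahead of it and the grasp point (between the pads) lies 5 mm behind it (r.tcp_to_tips is the z of the fingertips in the tool frame, in m); z points along the fingers, y is the direction in which the jaws open and shut (so a half turn about z gives the same grasp; the last joint's range is limited). The gripper opens to 88 mm and grips with 3 to 60 N. Pads are 18 mm wide; open, the fingers measure 123 mm over their backs; the gripper's body (75 mm by 187 mm) begins 45 mm behind the grasp point.
Start: joints at [1.358, 0.689, -0.195, 1.565, 0.157, 0.902, -0.215], TCP at [0.153, -0.606, 0.253] pointing down, gripper open.
Joint ranges: [-3.01, 3.01], [-0.46, 2.08], [-1.47, 1.51], [0.13, 2.56], [-1, 4.14], [0.04, 2.09], [-2.66, 2.66]. Speed limits (rad/s): [2.57, 2.57, 3.14, 3.14, 3.14, 3.14, 3.14].

### API

Orientations are given as a unit quaternion [x, y, z, w].
In Python, from plant import r, viewer gives the robot as it stands.
- The arm moves only by the shell command python3 -m inch 'ROWS' [FORCE]. ROWS is JSON, a list of rows, each a list of 3 entries, a list of its own where there are three numbers: the closure, from 0 (fully open) to 1 (shut), then the shift along the tool's x, y, z in cm, then the turn about the tool's z in degrees. In form: [[fingers, [x, y, z], yaw], ...]. A call has 1 to 20 rows; each row is the pose to reach, as a shift and turn from the pose commanded when the call began, along the tool's axes at that moment; what a row does not reach only later rows make up. A row lasts 1/10 s, in which the tool goes at most 50 mm and 8.59 degrees, less where a joint would pass 70% of its speed; a pose out of reach is approached as far as the arm can. A call with a gripper value outside its range is refused whole. The fingers move at their own pace and stop on an object; FORCE is the grip in N (left out, the last holds). Time passes only in rows, so rows that repeat a pose let the fingers close. It gives the time, the measured TCP pose, the force and the opening at its end, in the units of the state.
- r.get_state(): the state, without advancing time (a new reading comes with each control period).
- viewer.snapshot(name): name is "scene" or "top" or "wrist"; returns the picture (420x560x3 uint8, red, green, blue); there is no depth.
- viewer.camera_params(name): a dict with "intrinsics" (3x3 intrinsics, pixels), "k1" (the pictures are not rectified: a ray, as slopes to the right and down, at radius r is drawn at 1 + k1 r^2 times it, then the intrinsics apply), "world_to_cam" (4x4, takes a point from world to camera coordinates). Camera axes: x right, y up, looking along -z (the intrinsics and any distortion apply to the point x, -y, -z); pixel columns grow to the right and rows downward; lengths in m; the calibration is good to about 2 mm. A picture is of the moment at which its call begins: read the wrist's pose just before it. camera_params takes no time and is no camera call; for the wrist camera it gives the pose at the moment of the call.
- r.finish_job(): hands the job in, once; it reports no verdict.
Trained networks look in the newest picture that a camera, given by its name, has taken for a name from the list of things; names that differ only in an ending like _2 or _b are one class to them, and where a whole thing is asked for, a point or a joint stands for the part that bears it (a point fixed in the world has none). Each returns a list of dicts, best first, with "p" (0 to 1); they miss things now and then, are a little off and sometimes report something else, mostly with a low value. They report only what shows in the picture. A call takes as long as a camera call.
- viewer.outline_of(camera, name): "pixels" (420x560 bool, what is visible of it) and "bbox" ([left, top, width, height] in pixels, round what is visible of it).
The state is a dict: "clock": time; "q": joint angles; "qd": joint speeds; "joint_torque": joint torques, N m; "tool_pos": TCP position; "eef_rot": TCP orientation; "contact_force": force on the tool from outside, world axes, zero at the start; "moment": the same for the moment, N m; "opening": opening from 0.0 (shut) to 1.0 (fully open).
Only numpy, scipy, OpenCV 4.12 (cv2) and the standard library are available. Lean on these libraries where they do the work, as an engineer would, in place of code of your own. Each camera call takes 0.05 s, during which the arm holds its last target.

## Working session

There is one attempt and no reset: what is moved stays moved. The work goes in short steps, Python scripts to look and compute and a shell command to move; the robot and the scene stay as the last step left them, time stands still between calls to the robot, and variables do not carry over. Pictures are saved under pics/ and viewed, and the job is handed in when it is done.

```bash
mkdir -p pics; ls
python3 - <<'E'
from plant import r, viewer
import cv2
s=r.get_state(); print({k:s[k] for k in ['clock','tool_pos','eef_rot','contact_force','opening']}, r.tcp_to_tips)
for n in ['scene','top','wrist']:
    im=viewer.snapshot(n); cv2.imwrite(f'pics/{n}0.png',im[:,:,::-1])
    print(n,viewer.camera_params(n))
    for t in ['leg','lever_blade','leg_pointer','clip_mark']:
        print(t,[(round(d['p'],2),d['bbox']) for d in viewer.outline_of(n,t)][:2])
E
```

```text
pics
{'clock': 0.0, 'tool_pos': array([ 0.15249714, -0.60547364,  0.25190265]), 'eef_rot': array([ 9.92388290e-01,  1.23144703e-01, -1.80451577e-04, -9.11348914e-04]), 'contact_force': array([ 0.34159966, -0.03817382,  0.43442946]), 'opening': 1.0050038403880228} 0.014
scene {'intrinsics': array([[499.70620403,   0.        , 281.34769907],
       [  0.        , 499.70620403, 207.12239991],
       [  0.        ,   0.        ,   1.        ]]), 'k1': -0.14804131863150802, 'world_to_cam': array([[-0.85017532,  0.52648839, -0.003451  ,  0.53850286],
       [-0.32542471, -0.52032177,  0.78953405,  0.14859638],
       [ 0.41388487,  0.6723654 ,  0.61369706, -1.26060469],
       [ 0.        ,  0.        ,  0.        ,  1.        ]])}
leg [(0.66, [263.9, 184.0, 60.3, 49.9]), (0.51, [176.5, 186.2, 14.1, 43.1])]
lever_blade [(0.49, [272.4, 198.5, 1.2, 14.0])]
leg_pointer [(0.82, [259.8, 183.4, 68.3, 56.0]), (0.68, [339.9, 219.6, 9.9, 9.8])]
clip_mark [(0.5, [342.3, 219.0, 9.5, 12.1])]
top {'intrinsics': array([[496.1391485 ,   0.        , 282.23634566],
       [  0.        , 496.1391485 , 199.6
[... 523 characters left out ...]
.3])]
clip_mark [(0.55, [237.1, 253.9, 12.9, 14.1]), (0.4, [197.6, 123.3, 32.0, 37.8])]
wrist {'intrinsics': array([[299.10634943,   0.        , 280.44329054],
       [  0.        , 299.10634943, 206.29338591],
       [  0.        ,   0.        ,   1.        ]]), 'k1': -0.042754001261728285, 'world_to_cam': array([[ 2.45507331e-01, -9.69394658e-01, -3.85169546e-04,
        -6.24963994e-01],
       [ 9.25357060e-01,  2.34472799e-01, -2.97887257e-01,
         4.15335414e-02],
       [ 2.88860627e-01,  7.27770860e-02,  9.54600981e-01,
        -3.89994352e-01],
       [ 0.00000000e+00,  0.00000000e+00,  0.00000000e+00,
         1.00000000e+00]])}
leg []
lever_blade []
leg_pointer []
clip_mark []
```

View pics/top0.png

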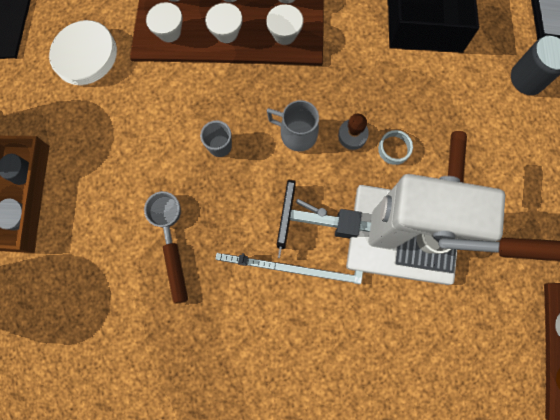

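View pics/scene0.png

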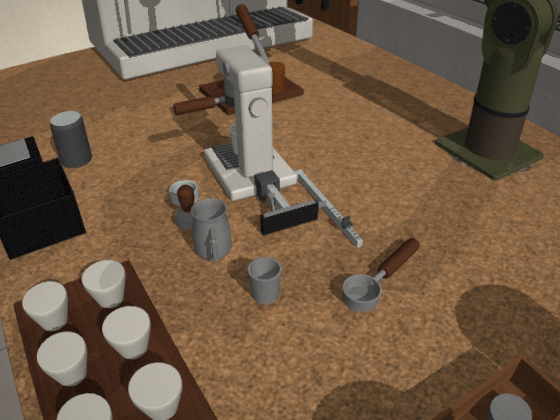

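Run:
```python
import cv2
im=cv2.imread('pics/top0.png')[110:290,190:390]; cv2.imwrite('pics/top0z.png',cv2.resize(im,(660,594),interpolation=cv2.INTER_CUBIC))
```

```text
(no output)
```

View pics/top0z.png

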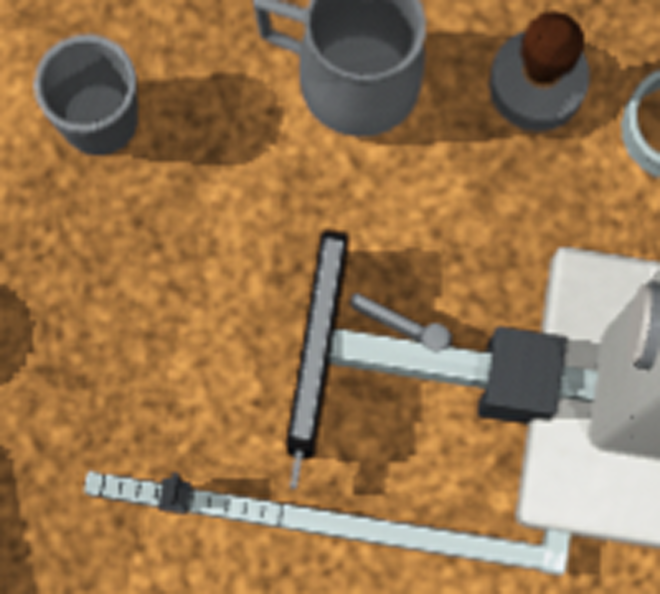

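```bash
cat > h.py <<'E'
import numpy as np, cv2
from plant import r, viewer
from scipy.optimize import least_squares
def project(P,c):
    P=np.atleast_2d(P); T=c['world_to_cam']; p=P@T[:3,:3].T+T[:3,3]
    x=p[:,0]/-p[:,2]; y=-p[:,1]/-p[:,2]; f=1+c['k1']*(x*x+y*y); K=c['intrinsics']
    return np.c_[K[0,0]*x*f+K[0,2],K[1,1]*y*f+K[1,2]]
def unproj(uv,z,c):
    K=c['intrinsics'];T=c['world_to_cam']
    d=np.array([(uv[0]-K[0,2])/K[0,0],(uv[1]-K[1,2])/K[1,1]]);x=d.copy()
    for _ in range(20): x=d/(1+c['k1']*(x@x))
    R=T[:3,:3];C=-R.T@T[:3,3];v=R.T@np.array([x[0],-x[1],-1.]);return C+v*(z-C[2])/v[2]
def p2w(P,pose):
    P=np.atleast_2d(P)/1000.;x,y,a=pose;c,s=np.cos(a),np.sin(a)
    return np.c_[x+c*P[:,0]-s*P[:,1],y+s*P[:,0]+c*P[:,1],P[:,2]]
def fit(obs,c,x0):  # obs list of (P press mm, uv)
    P=np.array([o[0] for o in obs],float);U=np.array([o[1] for o in obs],float)
    s=least_squares(lambda p:(project(p2w(P,p),c)-U).ravel(),x0,loss='soft_l1');return s.x,project(p2w(P,s.x),c)-U
E
python3 - <<'E'
from h import *
c=viewer.camera_params('top')
z=lambda a,b:(190+a/3.3-.35,110+b/3.3-.35)
obs=[((125,-62,48),z(334,234)),((125,62,48),z(301,447)),((125,82,40),z(294,488)),((240,96,18),z(88,483)),((-30,96,18),z(560,553)),
((117,0,40),z(333,348)),((0,-80,28),z(556,250)),((0,80,28),z(522,525))]
p,res=fit(obs,c,[.6,-.2,1.5]);print(p,np.degrees(p[2]));print(res.round(2))
np.save('pose.npy',p)
def inv(w):
    d=w[:2]-p[:2];cc,s=np.cos(p[2]),np.sin(p[2]);return np.array([cc*d[0]+s*d[1],-s*d[0]+cc*d[1]])*1000
for q in [(176,478),(176,493),(185,480),(168,490)]: print(q,inv(unproj(z(*q),.04,c)))
for n,zz in [('tamper',0),('pitcher',0),('dosing_cup',0),('portafilter',0),('dosing_ring',0)]:
    o=viewer.outline_of('top',n)
    for d in o[:1]:
        b=d['bbox'];print(n,d['p'],b,inv(unproj((b[0]+b[2]/2,b[1]+b[3]/2),.03,c)))
th=.34
for nm,P in [('tip',(61+52*np.cos(th),-12-52*np.sin(th),38)),('hinge',(61,-12,38))]:
    u=project(p2w([P],p),c)[0];print(nm,(u-[190,110]+.35)*3.3)
E
```

```text
[ 0.58677554 -0.14112752  1.4488139 ] 83.01092172450683
[[ 0.56 -0.87]
 [-0.44  1.22]
 [-0.11  0.34]
 [-0.59  0.36]
 [ 2.1   2.88]
 [-0.23 -1.02]
 [ 0.51 -1.69]
 [-0.69 -0.31]]
(176, 478) [188.94131194  86.41463729]
(176, 493) [187.50835787  94.44127282]
(185, 480) [183.92686518  86.6849535 ]
(168, 490) [192.07827115  93.55111595]
tamper 0.63 [335.6, 113.8, 32.6, 36.3] [  25.83351064 -179.18322576]
pitcher 0.82 [266.7, 100.6, 52.4, 50.9] [ 139.41281932 -172.47617381]
dosing_cup 0.6 [202.0, 119.6, 30.9, 41.6] [ 277.08565426 -120.85784659]
portafilter 0.92 [141.7, 190.1, 45.0, 111.9] [335.45721912  94.33251863]
dosing_ring 0.57 [377.7, 128.4, 34.5, 34.8] [ -59.57370564 -165.25957697]
tip [352.9463029 296.0897976]
hinge [435.68315455 340.25601207]
```

```bash
python3 -m inch '[[0,[7,-8,0],-8],[0,[14,-15.6,0],-16],[0,[14,-15.6,0],-24],[0,[14,-15.6,0],-32],[0,[14,-15.6,0],-40],[0,[32,-33.8,0],-48],[0,[32,-33.8,0],-56],[0,[32,-33.8,0],-64],[0,[32,-33.8,0],-68.8],[0,[32,-33.8,0],-68.8],[0,[32,-33.8,0],-68.8],[0,[32,-33.8,0],-68.8],[0,[39.5,-47.3,0],-68.8],[0,[39.5,-47.3,0],-68.8],[0,[39.5,-47.3,0],-68.8],[0,[39.5,-47.3,0],-68.8],[0,[39.5,-47.3,0],-68.8],[0,[39.5,-47.3,0],-68.8]]'
```

```text
clock: 2.8
tool_pos: [0.4194, -0.0536, 0.2524]
eef_rot: [0.751, 0.661, -0.001, 0.0]
contact_force: [0.4, -0.7, 0.3]
opening: 0.998
```

```bash
python3 -m inch '[[0,[0.8,4.6,0],0.3],[0,[1.6,9.2,0],0.3],[0,[2.4,14,2],0.3],[0,[3,18.7,6],0.3],[0,[3,18.7,6],0.3],[0,[3,18.7,6],0.3],[0,[3,18.7,6],0.3]]'
python3 - <<'E'
from h import *
s=r.get_state();c=viewer.camera_params('wrist')
im=viewer.snapshot('wrist'); cv2.imwrite('pics/w1.png',im[:,:,::-1])
import pickle;pickle.dump((s,c),open('w1.pkl','wb'));print(s['tool_pos'],-c['world_to_cam'][:3,:3].T@c['world_to_cam'][:3,3])
p=np.load('pose.npy')
print(project(p2w([(125,-62,48),(125,62,48),(125,82,40),(240,96,18),(117,0,40),(30,0,52),(188,85,40)],p),c).round(1))
E
```

```text
clock: 3.5
tool_pos: [0.608, -0.046, 0.1929]
eef_rot: [0.752, 0.659, -0.001, -0.0]
contact_force: [-0.5, 0.5, -0.1]
opening: 0.996
[ 0.60798782 -0.04601192  0.19290429] [0.61819571 0.0307781  0.32449312]
[[336.6 167.9]
 [203.9 168.9]
 [185.3 167.6]
 [166.3  41.6]
 [270.6 175. ]
 [271.7 261.9]
 [175.4  98.7]]
```

View pics/w1.png

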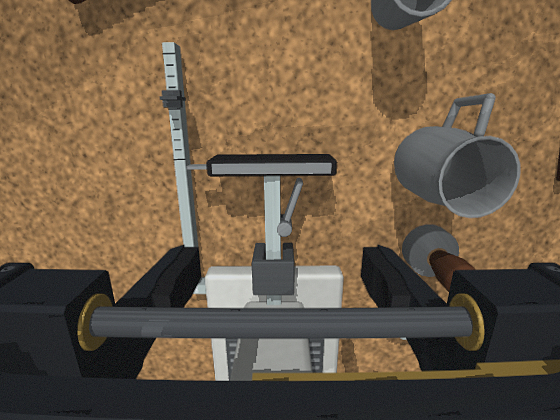

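Run:
```python
import cv2
im=cv2.imread('pics/w1.png')[30:210,150:350]; cv2.imwrite('pics/w1z.png',cv2.resize(im,(660,594),interpolation=cv2.INTER_CUBIC))
```

```text
(no output)
```

View pics/w1z.png

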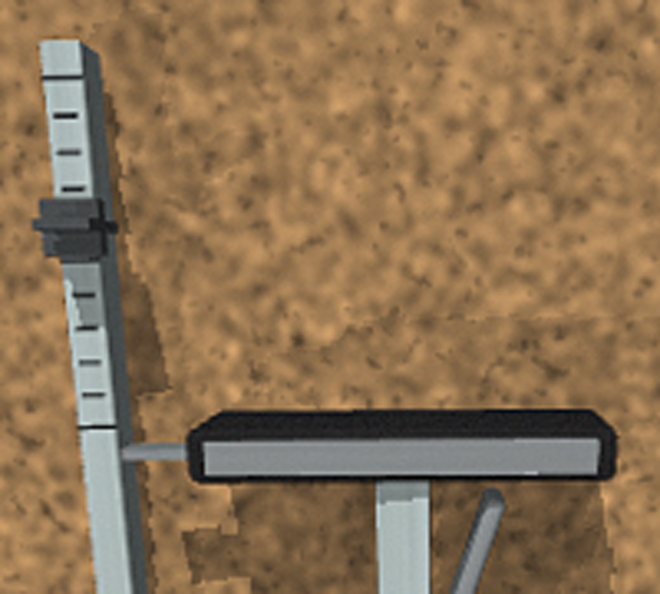

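Run:
```python
from h import *
import pickle
s,c=pickle.load(open('w1.pkl','rb'))
p0=np.load('pose.npy')
z=lambda a,b:(150+a/3.3-.35,30+b/3.3-.35)
obs=[((125,62,48),z(204,457)),((125,-62,48),z(601,455)),((125,82,40),z(124,453)),((240,90,18),z(81,41)),((240,102,18),z(40,42)),((117,8,40),z(377,484)),((117,-8,40),z(430,484))]
p,res=fit(obs,c,p0);print(p,np.degrees(p[2]),p0);print(res.round(2))
def inv(w):
    d=w[:2]-p[:2];cc,s_=np.cos(p[2]),np.sin(p[2]);return np.array([cc*d[0]+s_*d[1],-s_*d[0]+cc*d[1]])*1000
for q in [(117,227),(104,227),(35,224)]: print(inv(unproj(z(*q),.04,c)))
print('pointer',inv(unproj(z(124,453),.04,c)),'tip',inv(unproj(z(493,500),.038,c)), 'tcp',inv(s['tool_pos']))
np.save('pose2.npy',p)
```

```text
[ 0.58805749 -0.14167683  1.44782107] 82.9540366311237 [ 0.58677554 -0.14112752  1.4488139 ]
[[-5.96  1.08]
 [ 6.38  0.82]
 [-0.35  0.98]
 [ 0.13 -0.31]
 [-0.14 -0.27]
 [-0.08 -0.84]
 [ 0.42 -0.94]]
[188.41439364  77.66703774]
[188.47327686  81.26057066]
[189.59480992 100.31459122]
pointer [125.95071751  81.57038533] tip [110.72899758 -26.22066111] tcp [97.38722513 -8.04502803]
```

Run:
```python
from h import *
import pickle
s,c=pickle.load(open('w1.pkl','rb'))
p=np.load('pose2.npy')
def inv(w):
    d=w[:2]-p[:2];cc,s_=np.cos(p[2]),np.sin(p[2]);return np.array([cc*d[0]+s_*d[1],-s_*d[0]+cc*d[1]])*1000
for q in [(396,165),(438,175),(519,170),(492,96),(455,100)]:
    print(q,[inv(unproj(q,h,c)).round() for h in (0,.05,.1)])
ct=viewer.camera_params('top')
for q in [(281,120),(318,115),(300,150),(268,113)]:
    print('top',q,[inv(unproj(q,h,ct)).round() for h in (0,.05,.1)])
o=viewer.outline_of('wrist','pitcher');print([(d['p'],d['bbox']) for d in o[:2]])
```

```text
(396, 165) [array([ 120., -135.]), array([ 128., -115.]), array([137., -96.])]
(438, 175) [array([ 109., -183.]), array([ 119., -157.]), array([ 129., -130.])]
(519, 170) [array([ 114., -277.]), array([ 124., -235.]), array([ 133., -194.])]
(492, 96) [array([ 193., -230.]), array([ 190., -196.]), array([ 187., -162.])]
(455, 100) [array([ 188., -190.]), array([ 186., -162.]), array([ 184., -134.])]
top (281, 120) [array([ 167., -191.]), array([ 163., -172.]), array([ 160., -152.])]
top (318, 115) [array([  95., -214.]), array([  96., -193.]), array([  96., -172.])]
top (300, 150) [array([ 120., -135.]), array([ 119., -119.]), array([ 118., -102.])]
top (268, 113) [array([ 195., -202.]), array([ 190., -182.]), array([ 185., -162.])]
[(0.81, [391.1, 91.6, 127.8, 127.9])]
```

```bash
python3 -m inch '[[0.08,[0,0,4],0],[0.08,[0,0.1,8],0],[0.08,[0,0.2,11],0],[0.08,[0,0.2,13.5],0],[0.08,[0,0.2,15.5],0],[0.08,[0,0.2,17],0],[0.08,[0,0.2,17],0],[0.08,[0,0.2,17],0]]'
python3 - <<'E'
from h import *
s=r.get_state();c=viewer.camera_params('wrist')
im=viewer.snapshot('wrist'); cv2.imwrite('pics/w2.png',im[:,:,::-1])
im=viewer.snapshot('top'); cv2.imwrite('pics/t2.png',cv2.resize(im[110:290,190:390,::-1],(660,594)))
print(s['tool_pos'],s['contact_force'])
E
```

```text
clock: 4.4
tool_pos: [0.6118, -0.0445, 0.0238]
eef_rot: [0.751, 0.66, 0.0, 0.0]
contact_force: [0.5, -0.7, 0.2]
opening: 0.92
[ 0.61179359 -0.0445082   0.0237848 ] [ 0.51789078 -0.72092204  0.20769856]
```

View pics/w2.png

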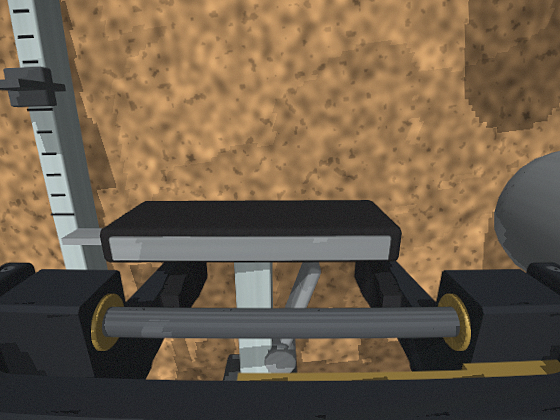

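View pics/t2.png

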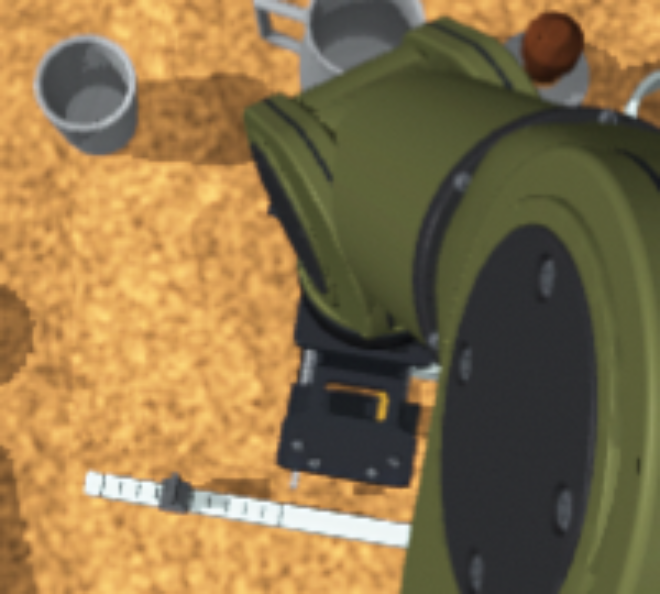

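```bash
python3 -m inch '[[0.08,[0.6,0.1,0],0],[0.08,[1,0.1,0],-0.2],[0.08,[1.6,0.1,0],-0.2],[0.08,[2.4,0.1,0],-0.2],[0.08,[3.2,0.1,0],-0.2],[0.08,[4.0,0.1,0],-0.2],[0.08,[4.8,0.1,0],-0.2],[0.08,[5.5,0.1,0],-0.2],[0.08,[6.1,0.1,0],-0.2],[0.08,[6.5,0.1,0],-0.2],[0.08,[6.5,0.1,0],-0.2],[0.08,[6.5,0.1,0],-0.2]]'
cat > look.py <<'E'
from h import *
import sys,pickle
n=sys.argv[1]
s=r.get_state();c=viewer.camera_params('wrist')
im=viewer.snapshot('wrist'); cv2.imwrite(f'pics/{n}.png',im[:,:,::-1]);pickle.dump((s,c),open(n+'.pkl','wb'))
p=np.load('pose2.npy')
def inv(w):
    d=w[:2]-p[:2];cc,s_=np.cos(p[2]),np.sin(p[2]);return np.array([cc*d[0]+s_*d[1],-s_*d[0]+cc*d[1]])*1000
print('tcp press',inv(s['tool_pos']),s['tool_pos'][2],s['contact_force'])
q=project(p2w([(x,85,40) for x in (180,188.4,195)]+[(188.4,95,40)],p),c);print(q.round(1))
a,b=q[1].round().astype(int)
x0=max(a-60,0);y0=max(b-60,0)
cv2.imwrite(f'pics/{n}z.png',cv2.resize(im[y0:y0+120,x0:x0+140,::-1],(700,600),interpolation=cv2.INTER_CUBIC));print('off',x0,y0)
E
python3 look.py w3
```

```text
clock: 5.7
tool_pos: [0.6207, 0.0202, 0.0225]
eef_rot: [0.75, 0.662, 0.0, -0.0]
contact_force: [0.6, -3.6, 2.0]
opening: 0.923
tcp press [164.63427581 -12.5214397 ] 0.02252428143379321 [ 0.64799092 -3.58751429  2.03158299]
[[ 57.6 263.8]
 [ 53.1 246.3]
 [ 49.6 232. ]
 [ 31.3 246.1]]
off 0 186
```

View pics/w3.png

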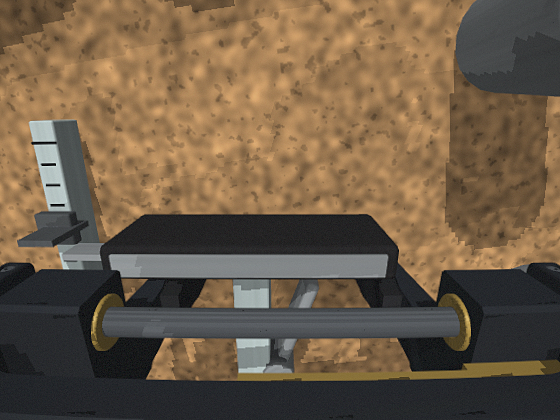

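View pics/w3z.png

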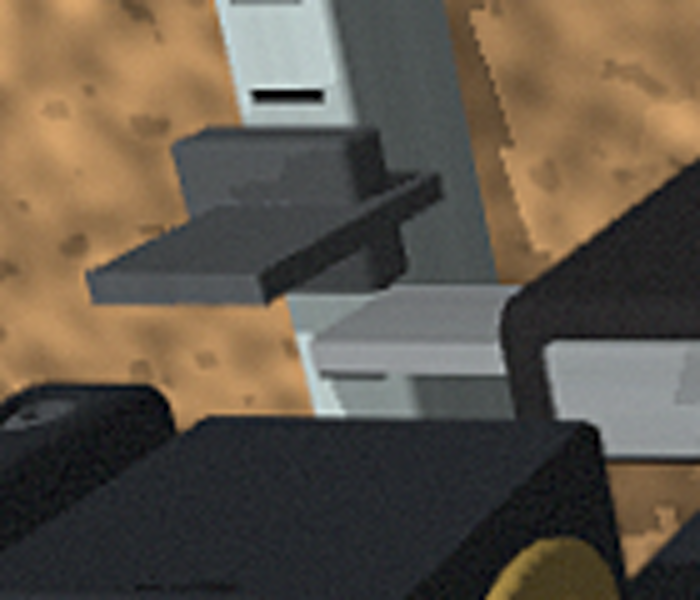

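```bash
python3 -m inch '[[0.08,[0.3,-0.1,0],0],[0.08,[0.55,-0.2,0],0],[0.08,[0.55,-0.2,0],0],[0.08,[0.55,-0.2,0],0]]'
python3 look.py w4
python3 - <<'E'
from h import *
for n in ('scene','top'):
    im=viewer.snapshot(n);c=viewer.camera_params(n);p=np.load('pose2.npy')
    u=project(p2w([(189.5,85,40)],p),c)[0].round().astype(int);print(n,u)
    cv2.imwrite(f'pics/{n}4.png',cv2.resize(im[u[1]-30:u[1]+30,u[0]-40:u[0]+40,::-1],(800,600),interpolation=cv2.INTER_CUBIC))
E
```

```text
clock: 6.15
tool_pos: [0.6193, 0.0254, 0.0225]
eef_rot: [0.75, 0.661, -0.0, -0.0]
contact_force: [1.8, -3.9, -0.4]
opening: 0.923
tcp press [169.6544865  -10.53921821] 0.022452132415473638 [ 1.77951453 -3.87967782 -0.35662541]
[[ 64.3 274.2]
 [ 60.  257.1]
 [ 56.5 243.1]
 [ 38.3 256.8]]
off 0 197
scene [343 218]
top [243 253]
```

View pics/w4z.png

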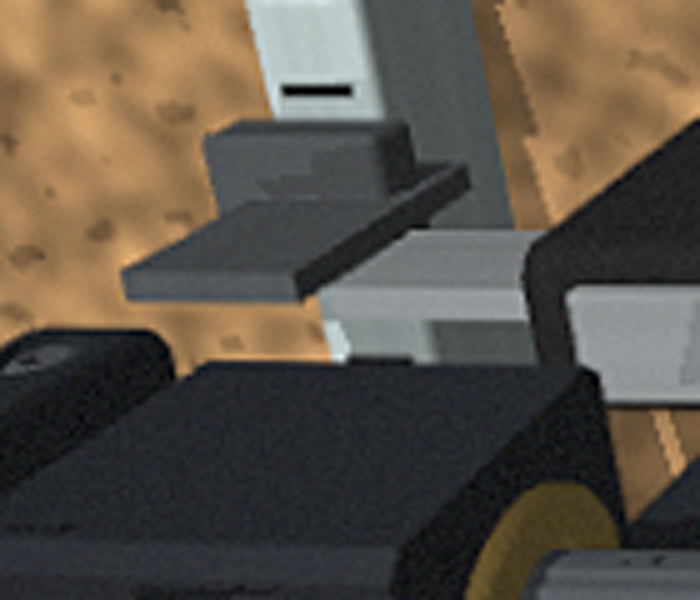

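View pics/scene4.png

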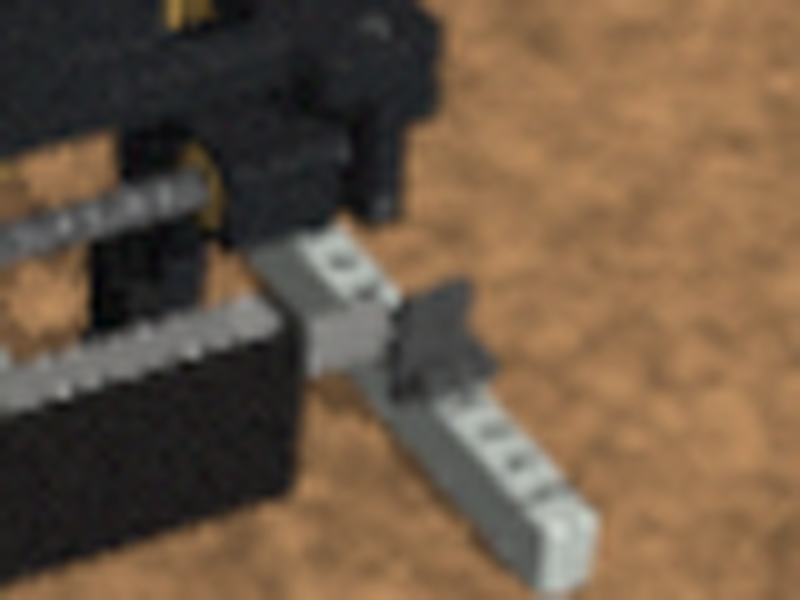

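View pics/top4.png

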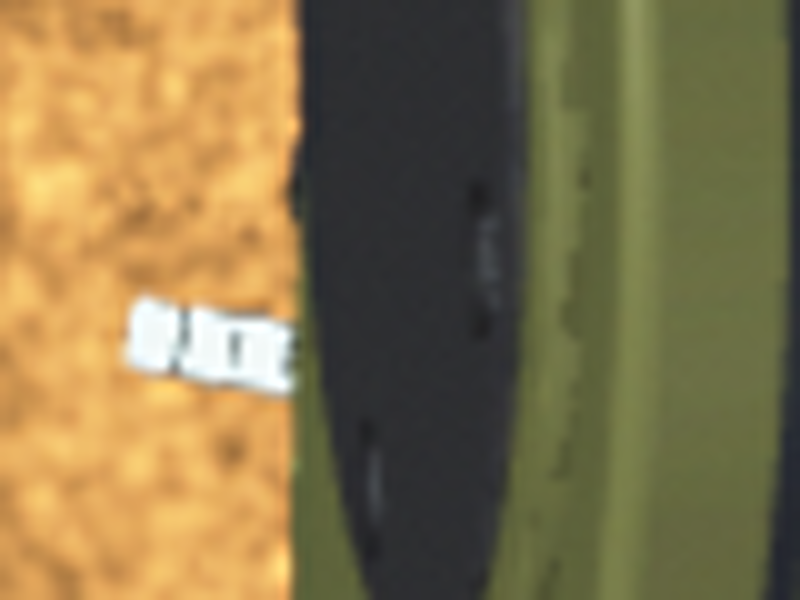

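```bash
cat > m.py <<'E'
from h import *
import sys,pickle,json
n,off,pts=sys.argv[1],json.loads(sys.argv[2]),json.loads(sys.argv[3])
s,c=pickle.load(open(n+'.pkl','rb'));p=np.load('pose2.npy')
def inv(w):
    d=w[:2]-p[:2];cc,s_=np.cos(p[2]),np.sin(p[2]);return np.array([cc*d[0]+s_*d[1],-s_*d[0]+cc*d[1]])*1000
for q in pts: print(q,inv(unproj((off[0]+q[0]/5-.4,off[1]+q[1]/5-.4),.04,c)).round(2))
E
python3 m.py w3 '[0,186]' '[[265,272],[265,303],[93,273],[93,303],[313,340],[313,373]]'
python3 m.py w4 '[0,197]' '[[298,270],[298,301],[123,270],[125,300],[320,290],[320,320],[525,288],[525,319]]'
```

```text
[265, 272] [191.33  84.53]
[265, 303] [188.43  85.23]
[93, 273] [191.1  100.33]
[93, 303] [188.27 101.12]
[313, 340] [184.97  81.7 ]
[313, 373] [181.79  82.45]
[298, 270] [191.48  84.61]
[298, 301] [188.52  85.32]
[123, 270] [191.31 100.77]
[125, 300] [188.41 101.38]
[320, 290] [189.6   83.06]
[320, 320] [186.71  83.73]
[525, 288] [189.96  64.62]
[525, 319] [187.    65.18]
```

```bash
python3 -m inch '[[0.08,[0.1,0,0],0],[0.08,[0.19,0,0],0],[0.08,[0.19,0,0],0],[0.08,[0.19,0,0],0]]'
python3 look.py w5
```

```text
clock: 6.7
tool_pos: [0.6195, 0.0271, 0.0225]
eef_rot: [0.75, 0.662, -0.0, 0.0]
contact_force: [2.2, -5.1, -1.8]
opening: 0.92
tcp press [171.40448193 -10.50252649] 0.022499900107059538 [ 2.15088919 -5.12989693 -1.76415593]
[[ 65.3 277.5]
 [ 61.  260.6]
 [ 57.6 246.7]
 [ 39.4 260.3]]
off 1 201
```

View pics/w5z.png

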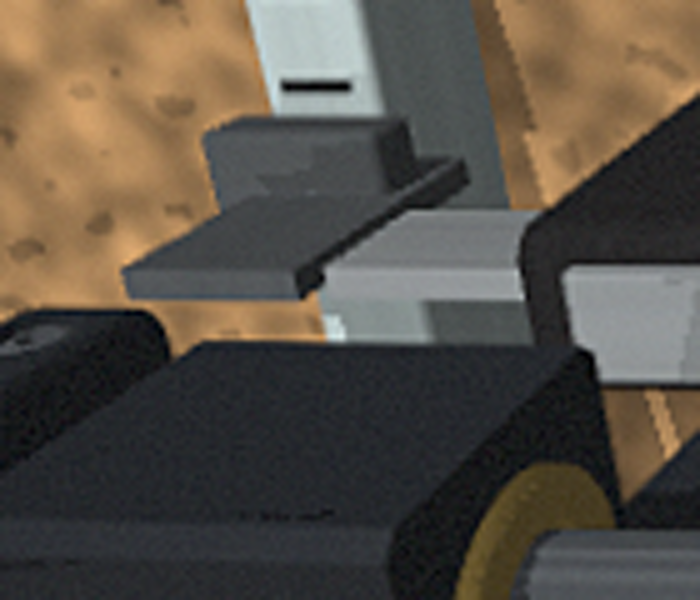

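View pics/w5.png

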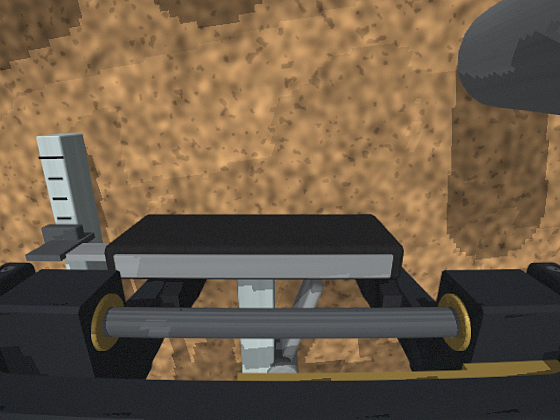

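```bash
python3 -m inch '[[0.08,[0,-0.35,0],0],[0.08,[0,-0.7,0],0],[0.08,[0,-0.7,0],0],[0.08,[0,-0.7,0],0]]' 30
python3 look.py w6
```

```text
clock: 7.15
tool_pos: [0.6124, 0.0282, 0.0228]
eef_rot: [0.75, 0.662, -0.0, -0.0]
contact_force: [1.0, -4.0, 0.9]
opening: 0.92
tcp press [171.55529924  -3.3060144 ] 0.02277581217766223 [ 1.00636092 -4.01604983  0.93308578]
[[ 81.3 277.7]
 [ 77.3 260.7]
 [ 74.1 246.9]
 [ 55.5 260.5]]
off 17 201
```

View pics/w6z.png

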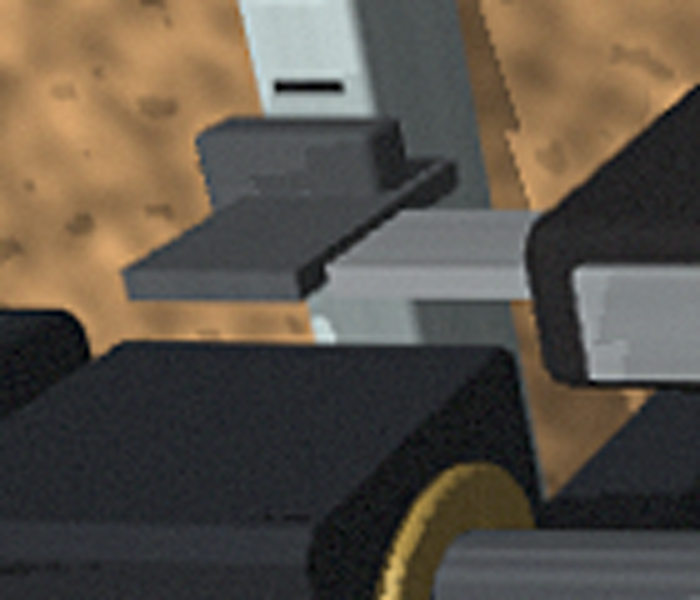

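Still aligned (fin top edge rows 268–298, pointer 267–298). Close the fingers.

```bash
python3 -m inch '[[0.2,[0,0,0],0],[0.3,[0,0,0],0],[0.4,[0,0,0],0],[0.5,[0,0,0],0],[0.6,[0,0,0],0],[0.7,[0,0,0],0],[0.8,[0,0,0],0],[0.9,[0,0,0],0],[1,[0,0,0],0],[1,[0,0,0],0],[1,[0,0,0],0],[1,[0,0,0],0]]' 30
python3 look.py w7
```

```text
clock: 8.4
tool_pos: [0.6115, 0.0286, 0.0227]
eef_rot: [0.75, 0.662, -0.001, -0.001]
contact_force: [-3.7, -3.9, 2.4]
opening: 0.242
tcp press [171.88768926  -2.42104   ] 0.022743555246571442 [-3.74950132 -3.89186364  2.42281209]
[[ 83.5 278.3]
 [ 79.5 261.3]
 [ 76.3 247.5]
 [ 57.7 261.1]]
off 20 201
```

View pics/w7z.png

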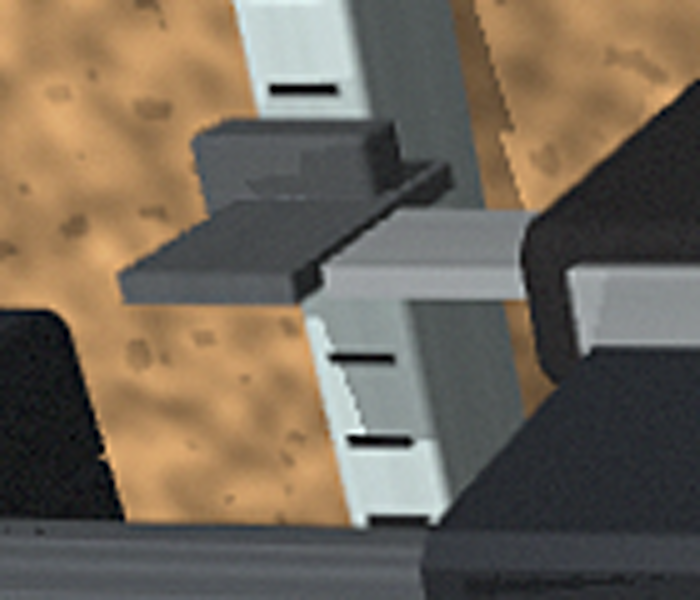

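View pics/w7.png

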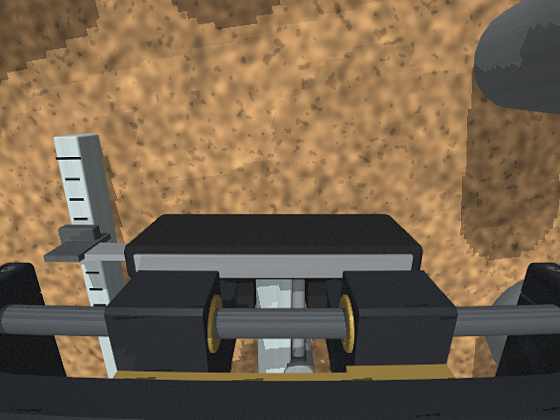

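```bash
python3 m.py w7 '[20,201]' '[[300,271],[300,302],[120,271],[122,302],[325,266],[325,298],[525,266],[525,298]]'; python3 m.py w6 '[17,201]' '[[300,269],[300,300],[328,266],[328,297]]'
python3 - <<'E'
import cv2
im=cv2.imread('pics/w7.png')[250:380,200:360];cv2.imwrite('pics/w7b.png',cv2.resize(im,(720,585),interpolation=cv2.INTER_CUBIC))
E
```

```text
[300, 271] [191.56  84.28]
[300, 302] [188.56  84.93]
[120, 271] [191.35 100.8 ]
[122, 302] [188.33 101.39]
[325, 266] [192.06  81.92]
[325, 298] [188.98  82.57]
[525, 266] [192.23  64.14]
[525, 298] [189.17  64.64]
[300, 269] [191.46  84.66]
[300, 300] [188.47  85.31]
[328, 266] [191.77  82.07]
[328, 297] [188.79  82.7 ]
```

View pics/w7b.png

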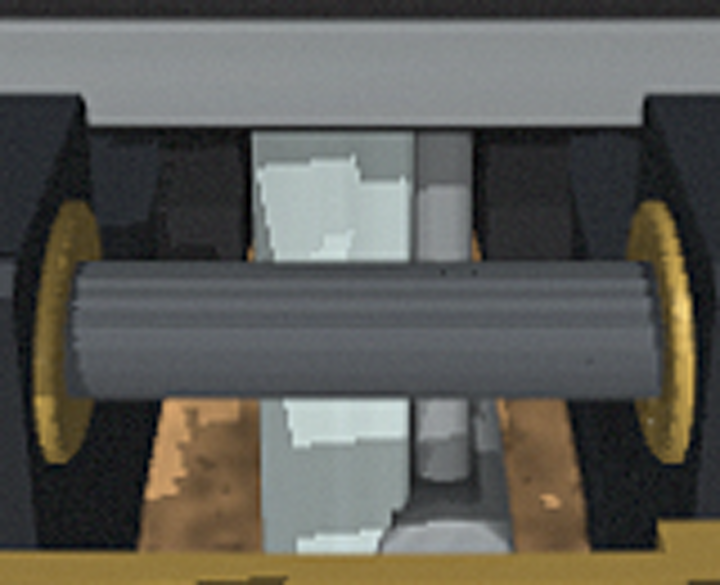

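```bash
python3 -m inch '[[1,[0,0,0],0],[1,[0,0,0],0],[1,[0,0,0],0],[1,[0,0,0],0],[1,[0,0,0],0],[1,[0,0,0],0]]'
python3 look.py w8; python3 -c "
from h import *
im=viewer.snapshot('scene');cv2.imwrite('pics/s8.png',im[:,:,::-1])"
```

```text
clock: 9.05
tool_pos: [0.6116, 0.0286, 0.0227]
eef_rot: [0.75, 0.662, -0.001, -0.001]
contact_force: [-3.5, -4.6, 2.0]
opening: 0.244
tcp press [171.90713365  -2.441045  ] 0.022742129949027072 [-3.53960174 -4.62677148  1.95691126]
[[ 83.5 278.3]
 [ 79.5 261.3]
 [ 76.3 247.5]
 [ 57.7 261.1]]
off 20 201
```

View pics/w8z.png

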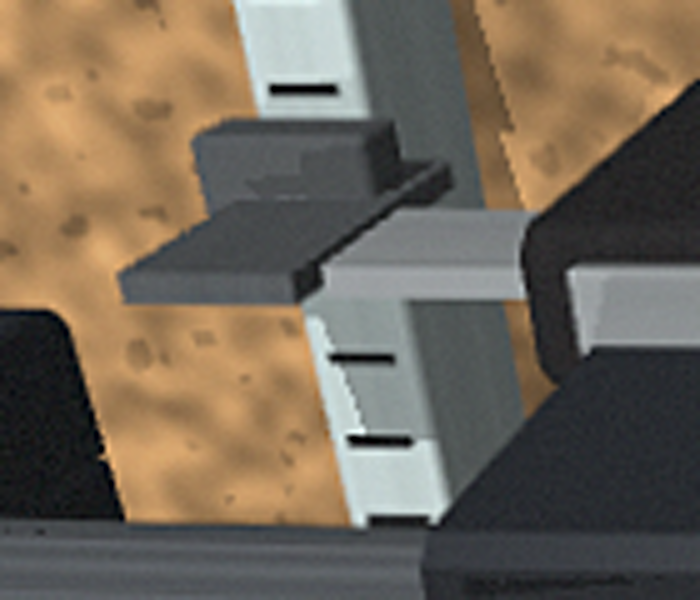

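View pics/s8.png

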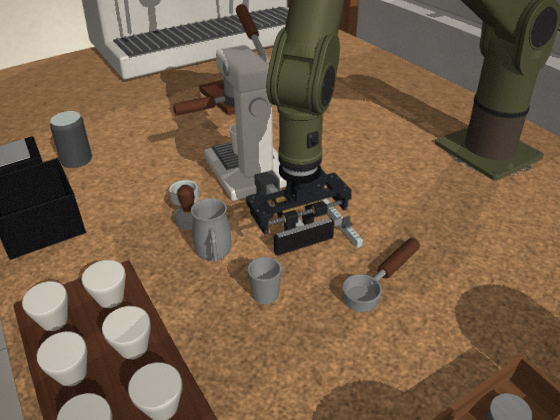

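Stable: the pointer lines up with the fin (rows 267–298 against 270–302), and the pitcher, cup, ring, tamper and portafilter stand where they were.

```bash
python3 -c "
from plant import r
print(r.finish_job())"
```

```text
the job is handed in; nothing more can be done
None
```

I pulled the leg out against its spring with the fingers straddling the bar. When the pointer stood on the clip's fin, I closed the gripper at 30 N, which swung the cam lever shut against the bar. I handed the job in still holding both, at about 9 s.

- **Alignment:** just before closing, the pointer was within about 0.3 mm of the fin in the wrist picture. After closing it was about 0.5 mm past the fin, and it did not move over a further 0.6 s hold. I left that 0.5 mm uncorrected.
- **Lever:** the picture shows the blade parallel to and against the bar.
- **Opening disagreed slightly:** the gripper reads about 21.4 mm, against the expected 23 mm for bar and blade together. I did not find out why.
- **Forces:** about 6 N at the wrist at the end.
- **Other things:** the scene picture shows the pitcher, tamper, ring, cups and portafilter where they were. The clip still measured at the same spot on the rail.

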